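# Raise the furnace's inspection flap with a wetted stick

## Task

The caster wants to look into the bench furnace, whose flap and lever are too hot to touch: draw the wooden stick out of the tool block and wet it by dipping its lower end deep into the round water tin, without tipping or shoving the tin. Then push the crossbar on the flap's lever back with the stick until the pointer stands level with the sliding index on the quadrant, and finish while holding the flap up at that angle with the stick in the gripper. Only the stick may touch the flap and its lever; the index, the pliers, the grinding wheel and the polishing lump stay where they are.

Things in the scene. Friction and masses are not known exactly. Their poses are not given: they have to be found in the camera images.
- furnace: fixed bench furnace: grey steel box 150 mm deep (x), 190 wide (y), flat top 128 mm above the bench (flue cap 4 mm more), viewing port in front. Origin: centre of its footprint on the bench. Its -x axis points out of the front, roughly at the robot; y to its left, z up. Quadrant, lever and all else on it end below 215 mm above the bench; the tallest parts are at its front edge.
- flap_pin (a point): middle of the flap's horizontal hinge pin, along the furnace's y axis, at x = -0.087, z = 0.126 in the furnace frame. At its left end, y = +0.068, stands the quadrant: an upright arc plate of 63 mm radius about the pin with a line every 10 degrees. The pointer (64 mm long, on the pin) swings along the plate's outer (left) face.
- flap (a joint): angle q of the flap, rad: 0 = shut, hanging before the port; grows as it swings out of the front and up; at most 1.2. Flap (80 wide, 83 mm long below the pin), lever and pointer are one rigid part of about 0.55 kg that falls shut when left alone; holding it open takes roughly 1 to 3 N at the crossbar. Lever and pointer are parallel; shut, they stand up and lean 0.436 rad out of the front.
- lever_bar (a point): middle of the crossbar on the lever's top: steel rod 10 mm thick, 64 mm long, along the furnace's y axis, at y = -0.026; the flat lever (10 x 6 mm) joins it from below at the middle. At flap angle q it lies at x = -0.087 + 0.085 sin(q - 0.436), z = 0.126 + 0.085 cos(q - 0.436) in the furnace frame: pushing it along +x opens the flap. Axes: the furnace's when shut, turning with the flap.
- index (a joint): where the sliding index is set on the quadrant, in rad, on the same scale as the flap's angle: the pointer stands level with the index when the flap's angle equals this value. It is set between 0.55 and 0.90 and stays where it is unless knocked.
- index_tip (a point): outer end of the index, a small clip with a narrow tab on the quadrant's arc, 75 mm from the pin's axis, at y = +0.068 in the furnace frame. Its axes turn with it as those of lever_bar turn with the flap: pointer and index are level when the two x axes are parallel.
- stick: loose plain wooden stick, 185 mm long, 45 g, upright in the tool block. Origin: middle of its lower end, 7 mm above the bench; z runs up along it. Lower 92 mm: round, 14 mm thick, the last 12 mm tapering to 9 mm; from 90 to 185 mm: square handle 18 x 18 mm, faces square to its x and y. Its hole is 38 mm deep and loose: it may lean 2 degrees.
- stick_tip (a point): middle of the stick's lower end (its origin).
- tool_block: wooden block with holes, fixed: 52 mm (x) by 150 mm (y), 45 mm high. Origin: centre of its underside. The stick stands in the hole at y = -0.050; a pencil stands in the hole at y = +0.055 and sticks out to about 165 mm above the bench.
- water_tin: round open tin cup, 67 mm across, 52 mm high, 0.25 kg, loose, walls about 3 mm (inside 58 mm across), floor 4 mm thick. Origin: centre of its underside; z up.
- pliers: loose pliers, 53 x 157 mm, 12 mm thick, lying flat before the furnace; to be left alone. Origin: middle of the underside.
- grind_wheel: loose small grinding wheel, 45 mm across, 18 mm high, lying flat; to be left alone. Origin: centre of the underside.
- compound_lump: loose lump of polishing compound, 34 mm across, 27 mm high, beyond the tin; to be left alone. Origin: middle of the underside.
Things that resemble listed ones, but are neither listed nor needed, are in the scene too. Of the things like the stick, leave any that is red; of the rest the smaller one is meant.

How it is judged:
By the outcome, as a careful person would: the job done as asked, in the order asked, and still so for the second after the job is handed in, while the arm keeps its last pose, push and grip.
It also fails if it takes over 51 s, if anything falls off the work surface, if the arm or the gripper's body presses on something with over 40 N, if the wrist force passes 120 N, or if a joint passes its speed limit or range.

## Robot

A 7-joint arm with a two-finger parallel gripper is mounted at the origin on a cart in front of the work surface, level with it; the furniture and walls round the work are solid. World frame = base frame: x ahead of the robot, y to its left, z up, the work surface at z = 0. Lengths are in m, angles in rad, forces in N, time in s.
With the tool pointing down it reaches from about 0.4 to 0.85 m from the base axis. Payload 10.4 kg.
Tool frame: the origin (TCP) lies at the very end of the fingers, on their centre line; the grasp point (between the pads) lies 19 mm behind it; z points along the fingers, y is the line along which they close (so a half turn about z gives the same grasp; the last joint's range is limited). The gripper opens to 85 mm and grips with 20 to 120 N. Pads are 22 mm wide; open, the fingers measure 114 mm over their backs; the gripper's body (76 mm by 85 mm) begins 54 mm behind the grasp point. The pads swing forward as they close: fully open they stand 13 mm farther back than shut.
Start: joints at [1.173, 0.332, -0.065, 1.46, 0.022, 1.35, -0.088], TCP at [0.229, -0.582, 0.231] pointing down, gripper open.
Joint ranges: [-2.6, 2.6], [-0.5, 2.12], [-1.47, 1.34], [0.16, 2.42], [-1.27, 4.41], [0.06, 2.06], [-2.6, 2.6]. Speed limits (rad/s): [2.22, 2.22, 2.79, 2.79, 3.14, 3.14, 3.14].

## Interface

Orientations are given as a unit quaternion [x, y, z, w].
In Python, from workcell import manip, optics gives the robot as it stands.
- The arm moves only by the tool jog_arm, never from a script. Its arguments are lists of equal length, an entry for each row: "dr": the turn, a rotation vector about the tool's x, y, z normalised to -1 to 1, where 1 is 4 degrees, a list of three; "translation": the shift along the tool's x, y, z normalised to -1 to 1, where 1 is 0.025 m, a list of three; "jaw": the opening, from 0 (shut) to 1 (fully open). A call has 1 to 10 rows; each row shifts and turns the commanded pose from where the row before left it, along the tool's axes as they then stand; what a row does not reach is not made up. A row lasts 1/10 s, in which the tool goes at most 50 mm and 8.59 degrees, less where a joint would pass 70% of its speed; a pose out of reach is approached as far as the arm can. A call with a number of a shift or a turn outside -1 to 1 is refused whole. A call with a gripper value outside its range is refused whole. The fingers move at their own pace and stop on an object; "squeeze" is the grip in N (left out, the last holds). Time passes only in rows, so rows that do not move let the fingers close. It gives the time, the measured TCP pose, the force, the opening and the grip force at its end, in the units of the state.
- manip.get_obs(): the state, without advancing time (a new reading comes with each control period).
- optics.camera(name): name is "scene" or "top"; returns a dict with "color" (400x640x3 uint8, red, green, blue), "mtx" (3x3 intrinsics, pixels), "k1" (the pictures are not rectified: a ray, as slopes to the right and down, at radius r is drawn at 1 + k1 r^2 times it, then the intrinsics apply), "R" (3x3) and "t" (3): a world point X has camera coordinates R X + t. Camera axes: x right, y down, z forward; pixel columns grow to the right and rows downward; lengths in m; the calibration is good to about 2 mm. A picture is of the moment at which its call begins. There is no depth.
- manip.hand_in(): hands the job in; it is judged then, once.
The state is a dict: "clock": time; "joint_pos": joint angles; "joint_velocities": joint speeds; "tau": joint torques, N m; "position": TCP position; "ee_rot": TCP orientation; "ft_force": force on the tool from outside, world axes, zero at the start; "torque": the same for the moment, N m; "grip_width": opening from 0.0 (shut) to 1.0 (fully open); "grasp_force": force on a finger pad.
Only numpy, scipy, OpenCV 4.12 (cv2) and the standard library are available. Lean on these libraries where they do the work, as an engineer would, in place of code of your own. Each camera call takes 0.05 s, during which the arm holds its last target. There are 200 camera calls.

## Working session

There is one attempt and no reset: what is moved stays moved. The work goes in short steps, Python scripts to look and compute and a tool call to move; the robot and the scene stay as the last step left them, time stands still between calls to the robot, and variables do not carry over. Pictures are saved under pics/ and viewed, at most 10 in all, crops included, and the job is handed in when it is done.

Besides the shell and the picture viewer there is one more tool, called after "Call:" by a JSON object that holds its "name" and its "arguments". jog_arm: Moves the arm, as the interface text tells. Scaled input: -1 to 1 covers 0.025 m each way for a shift and 4 degrees each way for a turn. Its arguments: {"type":"object","properties":{"dr":{"type":"array","items":{"type":"array","items":{"type":"number"}}},"translation":{"type":"array","items":{"type":"array","items":{"type":"number"}}},"jaw":{"type":"array","items":{"type":"number"}},"squeeze":{"type":"number"}},"required":["dr","translation","jaw"]}

```bash
mkdir -p pics; ls; python3 - <<'E'
from workcell import manip, optics
import cv2,numpy as np
o=manip.get_obs();print({k:np.round(v,3).tolist() for k,v in o.items()})
for n in("scene","top"):
    c=optics.camera(n);cv2.imwrite(f"pics/{n}0.png",c["color"][:,:,::-1])
    np.savez(f"{n}0.npz",**c)
    print(n,c["mtx"].tolist(),c["k1"],np.round(c["R"],4).tolist(),np.round(c["t"],4).tolist())
E
```

```text
pics
{'clock': 0.0, 'joint_pos': [1.173, 0.333, -0.065, 1.461, 0.022, 1.35, -0.088], 'joint_velocities': [0.0, -0.0, 0.0, 0.0, 0.001, -0.001, 0.002], 'tau': [-0.001, -62.545, 0.049, -39.161, 0.016, 0.01, 0.0], 'position': [0.229, -0.581, 0.23], 'ee_rot': [0.982, 0.186, -0.0, -0.001], 'ft_force': [-0.96, 0.313, 0.906], 'torque': [0.001, 0.056, 0.018], 'grasp_force': 0.0, 'grip_width': 0.999}
scene [[387.40337980702697, 0.0, 316.30478995817253], [0.0, 387.40337980702697, 196.27638330818894], [0.0, 0.0, 1.0]] -0.08229448136450647 [[0.6258, 0.7799, -0.0085], [0.4429, -0.3643, -0.8192], [-0.642, 0.5089, -0.5735]] [-0.3368, -0.094, 1.2162]
top [[385.5268206114164, 0.0, 318.60327643709604], [0.0, 385.5268206114164, 198.00625370065268], [0.0, 0.0, 1.0]] 0.018897737145058505 [[-0.0068, -0.9998, 0.0171], [-0.992, 0.0046, -0.1262], [0.1261, -0.0178, -0.9919]] [0.0546, 0.4938, 0.913]
```

View pics/scene0.png

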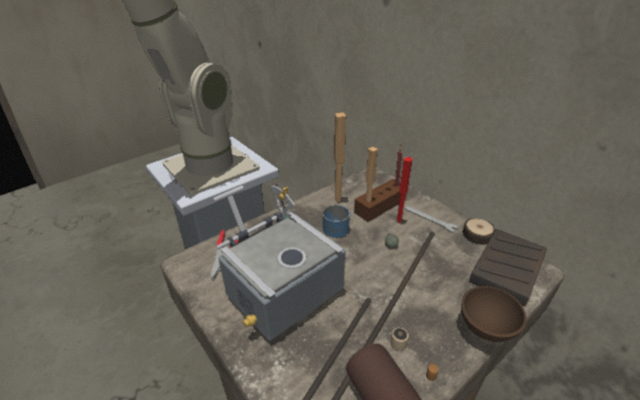

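View pics/top0.png

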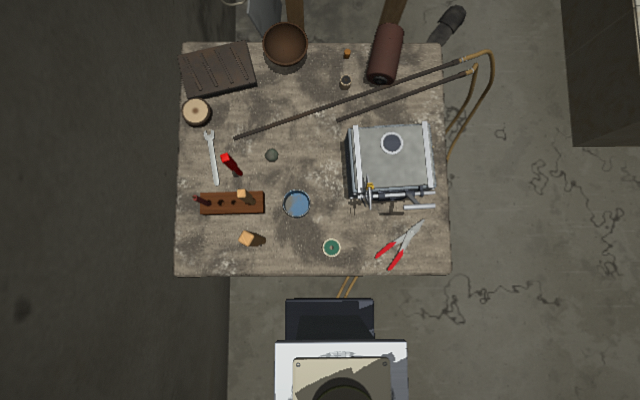

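The scene view shows the smaller wooden stick in the tool block (371,175), a larger wooden one at (340,155), the red one at (404,190), the tin at (336,221) and the furnace quadrant at (282,195). In the top view the block is at (232,202), the stick top at (242,194), the tin at (297,204) and the furnace at (390,160). I'll zoom in on both.

```bash
python3 - <<'E'
import cv2
a=cv2.imread("pics/top0.png");b=cv2.imread("pics/scene0.png")
cv2.imwrite("pics/topc.png",cv2.resize(a[112:282,182:448],None,fx=3,fy=3,interpolation=cv2.INTER_CUBIC))
cv2.imwrite("pics/scenec.png",cv2.resize(b[105:305,200:440],None,fx=3,fy=3,interpolation=cv2.INTER_CUBIC))
E
```

```text
(no output)
```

View pics/topc.png

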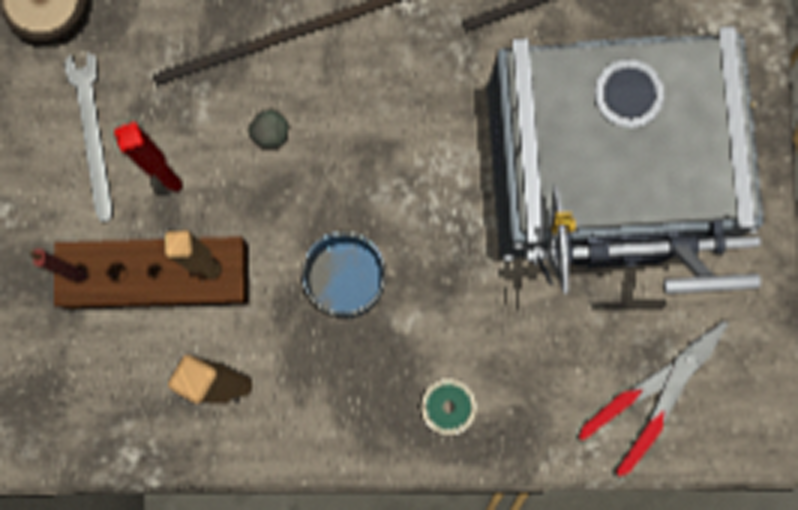

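View pics/scenec.png

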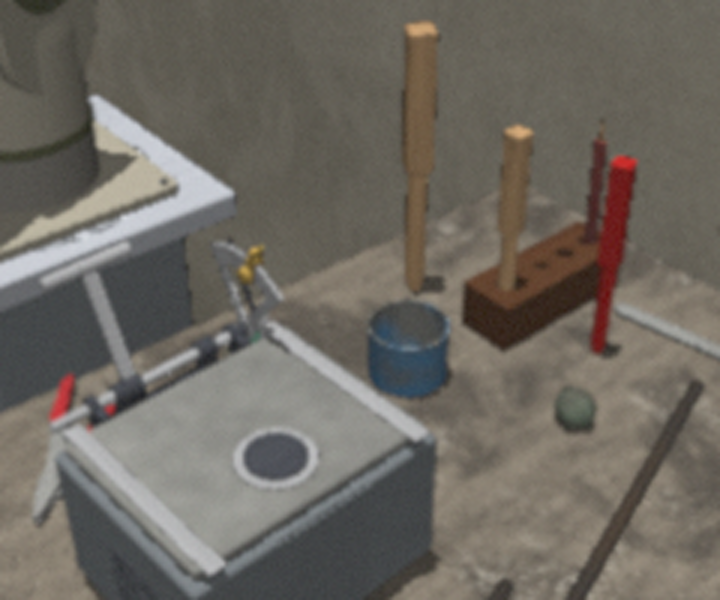

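The crops show the stick top at crop (178,245) in the top view and (517,131) in the scene view. The crossbar ends are at (665,286)/(760,283) and (42,281)/(130,248), and the yellow index is near (566,221) and (250,263). Next I triangulate these and fit the furnace pose.

```bash
cat > h.py <<'E'
import numpy as np,cv2
from scipy.optimize import least_squares
C={n:dict(np.load(f"{n}0.npz")) for n in("scene","top")}
def proj(n,X):
    c=C[n];p=np.atleast_2d(X)@c["R"].T+c["t"];s=p[:,:2]/p[:,2:]
    s=s*(1+c["k1"]*(s**2).sum(1,keepdims=True));m=c["mtx"]
    return s@m[:2,:2].T+m[:2,2]
def ray(n,uv):
    c=C[n];s=(np.array(uv,float)-c["mtx"][:2,2])/c["mtx"][0,0];u=s.copy()
    for _ in range(20):u=s/(1+c["k1"]*(u@u))
    return -c["R"].T@c["t"],c["R"].T@np.r_[u,1]
def atz(n,uv,z):
    o,d=ray(n,uv);return o+d*(z-o[2])/d[2]
def tri(a,b):  # a top px, b scene px
    r=least_squares(lambda X:np.r_[proj("top",X)[0]-a,proj("scene",X)[0]-b],[.5,0,.1])
    return r.x,np.abs(r.fun).max()
def T(u,v):return np.array([182+u/3-1/3,112+v/3-1/3])
def S(u,v):return np.array([200+u/3-1/3,105+v/3-1/3])
def fur(f,P):
    c,s=np.cos(f[2]),np.sin(f[2]);P=np.atleast_2d(P)
    return np.c_[f[0]+c*P[:,0]-s*P[:,1],f[1]+s*P[:,0]+c*P[:,1],P[:,2]]
def bar(q,y=-.026,r=.085):return [-.087+r*np.sin(q-.436),y,.126+r*np.cos(q-.436)]
E
python3 - <<'E'
from h import *
for n in C:print(n,"cam",np.round(-C[n]["R"].T@C[n]["t"],3))
def p(l,x):print(l,np.round(x[0],4),round(x[1],2))
p("stick top",tri(T(178,245),S(517,131)))
p("big top",tri(T(192,379),S(421,29)))
p("big bottom",(atz("scene",S(414,289),0),0))
p("red top",tri(T(129,135),S(622,162)))
p("tin rim ctr",tri(T(344,275),S(409,325)))
print("tin at z.052",atz("top",T(344,275),.052),atz("scene",S(409,325),.052))
p("barL",tri(T(665,286),S(130,248)));p("barR",tri(T(760,283),S(42,281)))
p("idx",tri(T(566,221),S(250,263)))
for c in[(54,243),(244,238),(247,301),(56,305)]:print("block",np.round(atz("top",T(*c),.045),4))
print("block scene",[np.round(atz("scene",S(*c),.045),4) for c in[(464,286),(505,322),(605,258)]])
f=least_squares(lambda f:np.r_[(proj("top",fur(f,[bar(0,.006),bar(0,-.058)]))-[T(665,286),T(760,283)]).ravel(),(proj("scene",fur(f,[bar(0,.006),bar(0,-.058)]))-[S(130,248),S(42,281)]).ravel()],[.6,-.1,0])
print(f.x,np.round(f.fun,2))
print("wheel",atz("top",T(448,406),.018))
E
```

```text
scene cam [ 1.033 -0.39   0.618]
top cam [0.375 0.069 0.967]
stick top [0.4843 0.212  0.1898] 0.13
big top [0.3928 0.1908 0.2505] 0.25
big bottom [0.3964 0.1885 0.    ] 0
red top [0.5617 0.2479 0.1832] 0.08
tin rim ctr [0.4801 0.1065 0.0481] 0.51
tin at z.052 [0.47886223 0.10533183 0.052     ] [0.48448803 0.10412524 0.052     ]
barL [ 0.4538 -0.1138  0.2025] 0.39
barR [ 0.4551 -0.1766  0.2053] 0.29
idx [ 0.4999 -0.0515  0.188 ] 0.1
block [0.5066 0.3372 0.045 ]
block [0.51   0.1859 0.045 ]
block [0.4592 0.1829 0.045 ]
block [0.4568 0.334  0.045 ]
block scene [array([0.4664, 0.1819, 0.045 ]), array([0.5242, 0.1731, 0.045 ]), array([0.5143, 0.3067, 0.045 ])]
[ 0.57672311 -0.1176338   0.01284241] [-0.57 -0.22 -0.31  0.22 -0.16 -0.36 -0.5   0.95]
wheel [0.37496446 0.02202461 0.018     ]
```

Heights agree with the text (stick top 0.190, bar 0.204, tin rim 0.05), so the positions are usable. Now a zoomed overlay to check the furnace pose and index angle.

```bash
cat > ov.py <<'E'
from h import *
def overlay(out,f,qs,qbar,src={"top":"pics/top0.png","scene":"pics/scene0.png"},k=8,draw=True):
    ims=[]
    for n,(x0,y0,w,h) in{"top":(350,172,90,38),"scene":(208,180,96,62)}.items():
        a=cv2.imread(src[n])[y0:y0+h,x0:x0+w];a=cv2.resize(a,None,fx=k,fy=k,interpolation=cv2.INTER_CUBIC)
        def pt(P,col,r=2):
            for u in proj(n,fur(f,P)):cv2.circle(a,tuple(int(round(t)) for t in ((u-[x0,y0]+.5)*k)),r,col,-1)
        if draw:
            for q,c in qs:pt([bar(q,.068,.075),bar(q,.068,.090)],c)
            pt([bar(qbar,.006),bar(qbar,-.058)],(0,0,255));pt([[-.087,.068,.126]],(255,0,255))
            pt([bar(qbar,.071,.064)],(255,255,0))
        ims.append(a)
    W=max(i.shape[1] for i in ims)
    cv2.imwrite(out,np.vstack([np.pad(i,((0,0),(0,W-i.shape[1]),(0,0))) for i in ims])[:,:800])
E
python3 - <<'E'
from ov import *
overlay("pics/ov0.png",[.5767,-.1176,.0128],[(.55,(0,0,255)),(.65,(0,255,0)),(.75,(255,0,0)),(.9,(0,0,0))],0,k=7)
E
```

```text
(no output)
```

View pics/ov0.png

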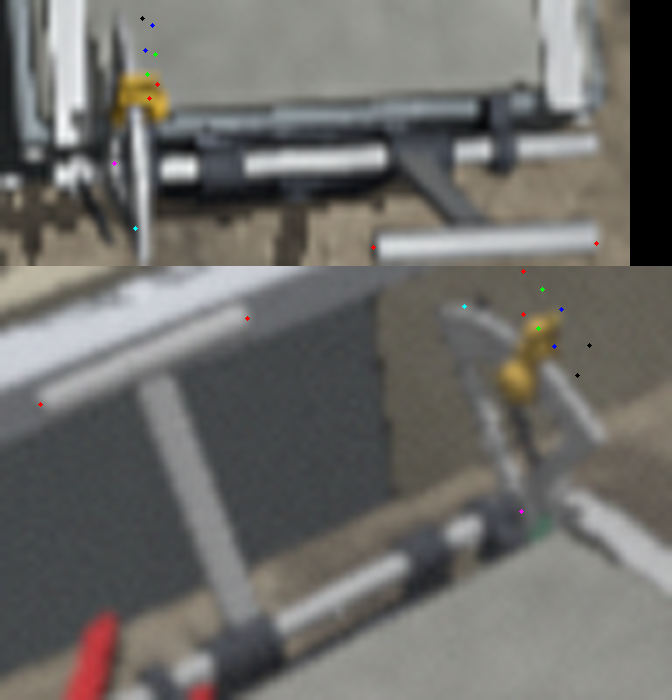

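The overlay fits the bar. The yellow index sits in the top panel at (118–168, 72–120), with its tab at (545,330) and knob at (518,380) in the scene panel, giving q ≈ 0.6–0.7. I'll print the yellowness numbers, since they are finer than looking by eye.

```bash
python3 - <<'E'
from ov import *
f=[.5767,-.1176,.0128]
for n,(x0,x1,y0,y1) in{"top":(364,378,180,192),"scene":(276,292,222,240)}.items():
    a=cv2.imread(f"pics/{n}0.png").astype(int)[y0:y1,x0:x1];m=a[:,:,2]-a[:,:,0]
    print(n,"cols",x0,"..");[print(y0+i,*["%4d"%v for v in r]) for i,r in enumerate(m)]
    g=a.sum(2)//3;print("grey");[print(y0+i,*["%4d"%v for v in r]) for i,r in enumerate(g)]
    for q in(.55,.6,.65,.7,.75):print(q,np.round(proj(n,fur(f,[bar(q,.068,r) for r in(.063,.075)])),2).tolist())
E
```

```text
top cols 364 ..
180    6    6    1   -4   -4    1    4    4    5    5    7    6    5    5
181    4    3   -2   -4   -6    1    3    4    4    3    4    5    5    4
182    4    1   -1   32   39   48   53   51   37    7    3    5    6    5
183    2    0    3   79  107  112  104   99   61    9    3    4    6    5
184    1   -1   10   81  104  104   91   88   70   30    5    3    5    4
185    3   -3   22  102  106  118  115  117  112   80   12    2    4    4
186    0    0   30  103   98  103  117  125  139  111   17    2    4    6
187    2    9   40   66   22    1   40   85  143  113   19    0    3    3
188    0   14   58   63    4  -11   25   63  114   81   11  -11  -11   -9
189   -6    4   46   45   -1   -8   13   18   32    8  -10  -17  -15  -13
190   -8   -3   14   11   -2   -5   -4  -12  -10  -14  -12  -13  -11  -10
191   -5   -3   -4   -7   -3   -5   -7  -14  -10   -9   -9  -10   -8   -6
grey
180  142  140   63   89  164  147  134  133  132  132  132  135  137  139
181  114  123   60   76  169  154  139  136  136  133  135  136  138  138
182   77  117   68   84  164  156  148  141
[... 3457 characters left out ...]
146  144  147  148  147  146  146  146  147  146  144  142  143  145  141
235  143  145  148  147  150  148  148  146  148  147  146  146  143  145  143  145
236  144  146  145  149  149  149  149  146  149  149  148  143  143  145  144  144
237  144  145  146  148  148  149  151  148  148  148  145  144  146  143  146  146
238  143  147  145  147  148  148  149  148  145  146  144  143  143  146  147  146
239  145  145  147  147  147  150  148  145  144  144  144  143  145  146  147  148
0.55 [[282.12, 191.04], [282.16, 186.3]]
0.6 [[283.05, 191.91], [283.28, 187.32]]
0.65 [[283.98, 192.83], [284.41, 188.43]]
0.7 [[284.91, 193.82], [285.53, 189.61]]
0.75 [[285.84, 194.87], [286.64, 190.86]]
```

Call:
{"name": "jog_arm", "arguments": {"dr": [[0,0,1],[0,0,1],[0,0,1],[0,0,1],[0,0,1]], "translation": [[0,0,-0.5],[0,0,-0.5],[0,0,-0.5],[0,0,-0.5],[0,0,0]], "jaw": [1,1,1,1,1]}}

```text
clock: 0.6
position: [0.2291, -0.5821, 0.2829]
ee_rot: [1.0, 0.011, 0.0, 0.001]
ft_force: [0.5, 0.0, 0.0]
grip_width: 1.0
grasp_force: 0.0
```

```bash
python3 - <<'E'
from h import *
n,x0,x1,y0,y1="scene",276,292,184,202
a=cv2.imread(f"pics/{n}0.png").astype(int)[y0:y1,x0:x1];m=a[:,:,2]-a[:,:,0]
[print(y0+i,*["%4d"%v for v in r]) for i,r in enumerate(m)]
E
```

```text
184    7   12   13   12   13   14   13   15   14   14   13   11   15   12   12   15
185    1    5   11   14   13   13   13   12   13   13   15   13   15   13   14   12
186   -1    1    7   11   13   12   13   15   23   25   31   34   18   14   14   13
187    0   -2    1    6   11   12   15   34   60   64   64   55   26   10   13   14
188   -3   -1   -1    0    5    8   24   66   97   94   72   43   20   10   13   14
189    1    2   -2   -1   -2    4   33   70   83   72   52   29   15   12   12   11
190    1   -1    1   -3    1    9   35   53   59   58   48   30   14   13   14   14
191    0    0    0   -2    1   21   53   57   62   66   60   38   17   14   11   12
192    3    0   -1    1    7   29   52   59   58   62   49   35   18   12   14   12
193    7    4    3   11   31   55   63   58   46   31   18   19   16   14   13   14
194   10   12   13   34   72   95   85   62   36   11    4    6   11   12   12   11
195    4   14   24   53   88  103   98   72   37    7   -1   -1    4   10   14   14
196    3   12   21   47   71   87   91   77   39    6   -3    0    0    5   12   13
197   -1    7   13   30   55   68   74   66   33    2   -1   -1    0    1    9   12
198   -1    5   11   18   39   53   57   49   25    2   -2    0    0   -1    3    9
199   -1    0    7   13   21   30   30   32   15    4    0    0   -2    0   -1    4
200   -3    2    6    9    8    4    6   15   13   10    2   -1   -1   -1   -1    2
201    2   -1    2    8   11    1    1    9   13   10    9    3   -1    0   -1   -1
```

Call:
{"name": "jog_arm", "arguments": {"dr": [[0,0,0],[0,0,0],[0,0,0],[0,0,0],[0,0,0],[0,0,0],[0,0,0],[0,0,0],[0,0,0],[0,0,0]], "translation": [[0.5,-0.9,0],[0.5,-0.9,0],[0.5,-0.9,0],[0.5,-0.9,0],[0.5,-0.9,0],[0.5,-0.9,0],[0.5,-0.9,0],[0.5,-0.9,0],[0.5,-0.9,0],[0.5,-0.9,0]], "jaw": [1,1,1,1,1,1,1,1,1,1]}}

```text
clock: 1.6
position: [0.3482, -0.3524, 0.281]
ee_rot: [1.0, 0.013, -0.0, -0.0]
ft_force: [0.9, -0.2, 1.1]
grip_width: 1.003
grasp_force: 0.0
```

Call:
{"name": "jog_arm", "arguments": {"dr": [[0,0,0],[0,0,0],[0,0,0],[0,0,0],[0,0,0],[0,0,0],[0,0,0],[0,0,0],[0,0,0],[0,0,0]], "translation": [[0.4,-1,0],[0.4,-1,0],[0.4,-1,0],[0.4,-1,0],[0.4,-1,0],[0.4,-1,0],[0.4,-1,0],[0.4,-1,0],[0.4,-1,0],[0.4,-1,0]], "jaw": [1,1,1,1,1,1,1,1,1,1]}}

```text
clock: 2.6
position: [0.4416, -0.0999, 0.2811]
ee_rot: [1.0, 0.013, -0.0, 0.0]
ft_force: [-0.4, -0.1, -0.2]
grip_width: 0.998
grasp_force: 0.0
```

Call:
{"name": "jog_arm", "arguments": {"dr": [[0,0,0],[0,0,0],[0,0,0],[0,0,0],[0,0,0],[0,0,0],[0,0,0],[0,0,0],[0,0,0],[0,0,0]], "translation": [[0.2,-1,0],[0.2,-1,0],[0.2,-1,0],[0.2,-1,0],[0.2,-1,0],[0.2,-1,0],[0.1,-1,0],[0.1,-1,0],[0,-1,0],[0,-1,0]], "jaw": [1,1,1,1,1,1,1,1,1,1]}}

```text
clock: 3.6
position: [0.4698, 0.1507, 0.2811]
ee_rot: [1.0, 0.013, -0.0, 0.0]
ft_force: [0.3, 0.3, -0.0]
grip_width: 0.997
grasp_force: 0.0
```

Call:
{"name": "jog_arm", "arguments": {"dr": [[0,0,0],[0,0,0],[0,0,0],[0,0,0],[0,0,0]], "translation": [[0.2,-0.8,0],[0.2,-0.8,0],[0.2,-0.8,0],[0,0,0],[0,0,0]], "jaw": [1,1,1,1,1]}}

```text
clock: 4.1
position: [0.4833, 0.2101, 0.2809]
ee_rot: [1.0, 0.013, -0.0, 0.0]
ft_force: [-0.1, 0.1, 0.6]
grip_width: 0.999
grasp_force: 0.0
```

Call:
{"name": "jog_arm", "arguments": {"dr": [[0,0,0],[0,0,0],[0,0,0],[0,0,0],[0,0,0],[0,0,0],[0,0,0],[0,0,0]], "translation": [[0.04,-0.07,0.9],[0,0,0.9],[0,0,0.9],[0,0,0.9],[0,0,0.9],[0,0,0.6],[0,0,0],[0,0,0]], "jaw": [1,1,1,1,1,1,1,1]}}

```text
clock: 4.9
position: [0.4848, 0.2117, 0.1544]
ee_rot: [1.0, 0.013, 0.0, -0.0]
ft_force: [-0.0, 1.4, 0.3]
grip_width: 1.002
grasp_force: 0.0
```

Call:
{"name": "jog_arm", "arguments": {"dr": [[0,0,0],[0,0,0],[0,0,0],[0,0,0],[0,0,0],[0,0,0],[0,0,0],[0,0,0],[0,0,0],[0,0,0]], "translation": [[0,0,0],[0,0,0],[0,0,0],[0,0,0],[0,0,0],[0,0,0],[0,0,0],[0,0,0],[0,0,0],[0,0,0]], "jaw": [0.5,0.35,0.2,0.1,0.1,0.1,0.1,0.1,0.1,0.1], "squeeze": 50}}

```text
clock: 5.9
position: [0.4847, 0.212, 0.154]
ee_rot: [1.0, 0.013, 0.0, 0.0]
ft_force: [-0.8, -1.8, 5.2]
grip_width: 0.205
grasp_force: 51.4
```

Call:
{"name": "jog_arm", "arguments": {"dr": [[0,0,0],[0,0,0],[0,0,0],[0,0,0],[0,0,0],[0,0,0],[0,0,0]], "translation": [[0,0,-0.3],[0,0,-0.5],[0,0,-0.6],[0,0,-0.6],[0,0,-0.6],[0,0,-0.6],[0,0,0]], "jaw": [0.1,0.1,0.1,0.1,0.1,0.1,0.1]}}

```text
clock: 6.6
position: [0.4854, 0.2125, 0.2363]
ee_rot: [1.0, 0.013, 0.002, -0.0]
ft_force: [1.0, 0.4, -0.7]
grip_width: 0.203
grasp_force: 50.6
```

Call:
{"name": "jog_arm", "arguments": {"dr": [[0,0,0],[0,0,0],[0,0,0],[0,0,0],[0,0,0],[0,0,0],[0,0,0],[0,0,0],[0,0,0]], "translation": [[-0.03,0.4,0],[-0.04,0.7,0],[-0.04,0.7,0],[-0.04,0.7,0],[-0.04,0.7,0],[-0.04,0.7,0],[-0.03,0.36,0],[0,0,0],[0,0,0]], "jaw": [0.1,0.1,0.1,0.1,0.1,0.1,0.1,0.1,0.1]}}

```text
clock: 7.5
position: [0.4805, 0.1057, 0.2336]
ee_rot: [1.0, 0.013, -0.0, -0.0]
ft_force: [0.4, 0.4, -1.1]
grip_width: 0.207
grasp_force: 50.7
```

```bash
python3 - <<'E'
from h import *
from workcell import manip,optics
o=manip.get_obs();print(np.round(o["position"],4),np.round(o["ee_rot"],4),o["grasp_force"],o["clock"])
ims=[]
for n,(x0,y0,w,h) in{"scene":(280,100,130,150),"top":(230,150,100,80)}.items():
    a=optics.camera(n)["color"][:,:,::-1].copy();cv2.imwrite(f"pics/{n}1.png",a)
    p=np.array(o["position"]);tip=proj(n,p-[0,0,.147])[0];tc=proj(n,[.481,.1055,.052])[0];print(n,tip,tc)
    b=cv2.resize(a[y0:y0+h,x0:x0+w],None,fx=3,fy=3,interpolation=cv2.INTER_CUBIC)
    for u,c in((tip,(0,0,255)),(tc,(0,255,0))):cv2.circle(b,tuple(int(t) for t in (u-[x0,y0]+.5)*3),2,c,-1)
    ims.append(np.pad(b,((0,450-b.shape[0]),(0,0),(0,0))))
cv2.imwrite("pics/dip.png",np.hstack(ims))
E
```

```text
[0.4805 0.1057 0.2336] [ 9.999e-01  1.290e-02 -1.000e-04 -1.000e-04] 50.65920174121857 7.5
scene [335.71253259 200.27992761] [335.47650634 212.09685603]
top [295.56197715 200.91253237] [296.26323253 202.44362602]
```

View pics/dip.png

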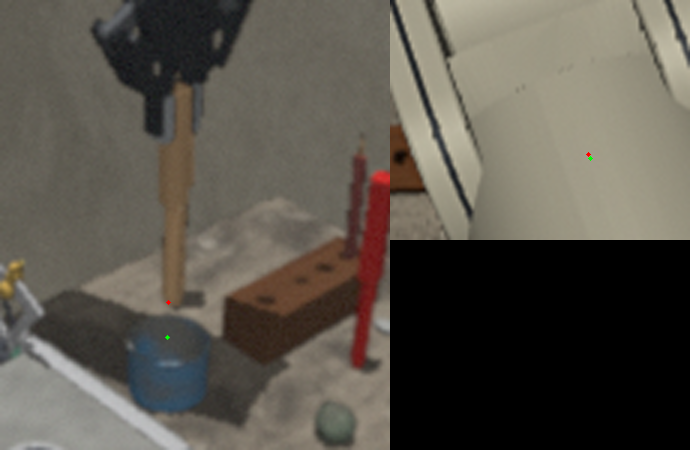

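The stick is out (its hole at crop (265,300) is empty) and hangs straight over the tin: tip (170,302), rim centre (167,337). The arm blocks the top view. Dipping now.

Call:
{"name": "jog_arm", "arguments": {"dr": [[0,0,0],[0,0,0],[0,0,0],[0,0,0],[0,0,0],[0,0,0],[0,0,0],[0,0,0],[0,0,0],[0,0,0]], "translation": [[0,0,0.4],[0,0,0.4],[0,0,0.4],[0,0,0.4],[0,0,0.4],[0,0,0.4],[0,0,0.3],[0,0,0.25],[0,0,0],[0,0,0]], "jaw": [0.1,0.1,0.1,0.1,0.1,0.1,0.1,0.1,0.1,0.1]}}

```text
clock: 8.6
position: [0.4809, 0.1054, 0.1602]
ee_rot: [1.0, 0.013, 0.0, -0.0]
ft_force: [0.2, -0.4, 0.2]
grip_width: 0.201
grasp_force: 50.7
```

```bash
python3 - <<'E'
from h import *
from workcell import manip,optics
o=manip.get_obs();p=np.array(o["position"]);print(np.round(p,4),np.round(o["ft_force"],2),o["clock"])
a=optics.camera("scene")["color"][:,:,::-1].copy();cv2.imwrite("pics/scene2.png",a)
x0,y0=300,140;b=cv2.resize(a[y0:y0+110,x0:x0+90],None,fx=5,fy=5,interpolation=cv2.INTER_CUBIC)
cv2.imwrite("pics/dip2.png",b)
E
```

```text
[0.4809 0.1054 0.1602] [ 0.2  -0.38  0.15] 8.6
```

View pics/dip2.png

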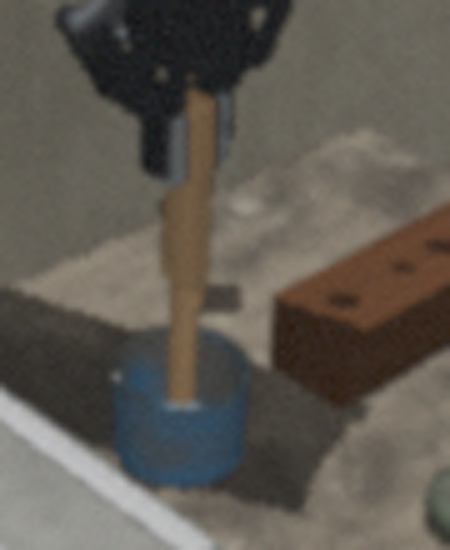

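The stick's lower end is well down inside the tin at (182,400) of this crop. The tin has not moved and the force is about 0. Next: lift, back off, and go round in front of the lever.

Call:
{"name": "jog_arm", "arguments": {"dr": [[0,0,0],[0,0,0],[0,0,0],[0,0,0],[0,0,0],[0,0,0],[0,0,0],[0,0,0],[0,0,0],[0,0,0]], "translation": [[0,0,0],[0,0,-0.5],[0,0,-0.8],[0,0,-0.8],[0,0,-0.8],[-0.5,0,-0.8],[-0.75,0,-0.8],[-0.75,0,-0.8],[-0.75,0,-0.8],[-0.75,0,-0.8]], "jaw": [0.1,0.1,0.1,0.1,0.1,0.1,0.1,0.1,0.1,0.1]}}

```text
clock: 9.65
position: [0.3923, 0.1035, 0.3345]
ee_rot: [1.0, 0.013, 0.001, 0.0]
ft_force: [-0.0, -0.1, -0.6]
grip_width: 0.2
grasp_force: 50.7
```

Call:
{"name": "jog_arm", "arguments": {"dr": [[0,0,0],[0,0,0],[0,0,0],[0,0,0],[0,0,0],[0,0,0],[0,0,0],[0,0,0],[0,0,0],[0,0,0]], "translation": [[0,0.5,0],[0,0.8,0],[0,1,0],[0,1,0],[0,1,0],[0,1,0],[0,1,0],[0,1,0],[0,1,0],[0,1,0]], "jaw": [0.1,0.1,0.1,0.1,0.1,0.1,0.1,0.1,0.1,0.1]}}

```text
clock: 10.65
position: [0.3991, -0.1308, 0.3327]
ee_rot: [1.0, 0.013, 0.0, 0.0]
ft_force: [0.4, -0.7, -0.4]
grip_width: 0.205
grasp_force: 50.7
```

Call:
{"name": "jog_arm", "arguments": {"dr": [[0,0,0],[0,0,0],[0,0,0],[0,0,0],[0,0,0]], "translation": [[0,0.8,0],[0,0.6,0],[0,0,0],[0,0,0],[0,0,0]], "jaw": [0.1,0.1,0.1,0.1,0.1]}}

```text
clock: 11.15
position: [0.4004, -0.1633, 0.3327]
ee_rot: [1.0, 0.014, 0.0, 0.0]
ft_force: [-0.0, -0.4, -0.4]
grip_width: 0.205
grasp_force: 50.7
```

Call:
{"name": "jog_arm", "arguments": {"dr": [[0,0,0],[0,0,0],[0,0,0],[0,0,0],[0,0,0],[0,0,0],[0,0,0],[0,0,0],[0,0,0],[0,0,0]], "translation": [[0.3,0,0],[0.3,0,0],[0.3,0,0],[0.3,0,0],[0.2,0,0],[0.15,0,0],[0.15,0,0],[0.15,0,0],[0.15,0,0],[0.1,0,0]], "jaw": [0.1,0.1,0.1,0.1,0.1,0.1,0.1,0.1,0.1,0.1]}}

```text
clock: 12.15
position: [0.4528, -0.163, 0.3326]
ee_rot: [1.0, 0.013, -0.0, 0.0]
ft_force: [-0.5, -0.1, 0.5]
grip_width: 0.205
grasp_force: 50.6
```

Call:
{"name": "jog_arm", "arguments": {"dr": [[0,0,0],[0,0,0],[0,0,0],[0,0,0],[0,0,0],[0,0,0],[0,0,0],[0,0,0],[0,0,0],[0,0,0]], "translation": [[0.15,0,0],[0.15,0,0],[0.15,0,0],[0.15,0,0],[0.15,0,0],[0.15,0,0],[0.1,0,0],[0,0,0],[0,0,0],[0,0,0]], "jaw": [0.1,0.1,0.1,0.1,0.1,0.1,0.1,0.1,0.1,0.1]}}

```text
clock: 13.15
position: [0.4775, -0.1623, 0.3325]
ee_rot: [1.0, 0.013, -0.0, -0.0]
ft_force: [-2.0, -0.6, -1.0]
grip_width: 0.205
grasp_force: 50.6
```

```bash
python3 - <<'E'
from ov import *
from workcell import manip,optics
o=manip.get_obs();p=np.array(o["position"]);print(np.round(p,4),np.round(o["ft_force"],2),np.round(o["torque"],2),o["clock"])
for n in C:cv2.imwrite(f"pics/{n}3.png",optics.camera(n)["color"][:,:,::-1])
overlay("pics/ov3.png",[.5767,-.1176,.0128],[(.62,(0,0,255))],.45,src={n:f"pics/{n}3.png" for n in C},k=7,draw=False)
E
```

```text
[ 0.4775 -0.1623  0.3325] [-1.97 -0.62 -1.04] [-0.    0.36 -0.03] 13.15
```

View pics/ov3.png

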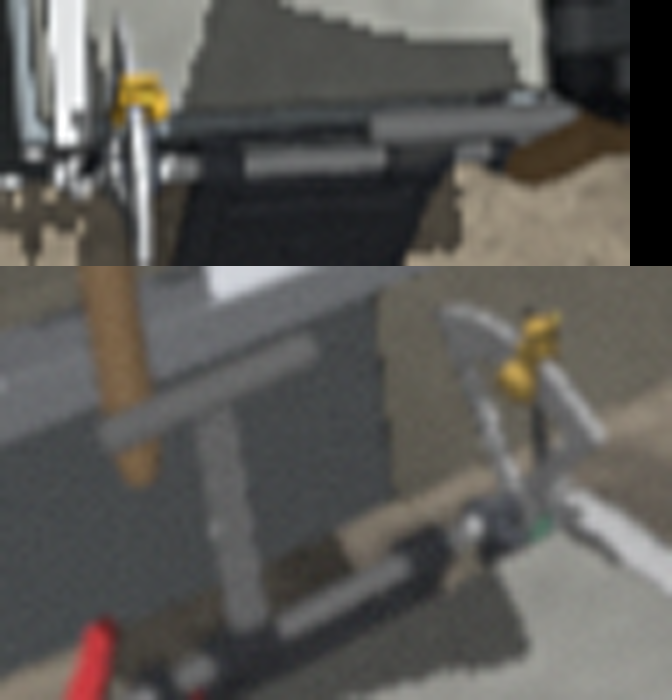

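The stick is pushing the bar cleanly. The bar is now at (103,437)–(315,343) in the scene panel and near (372,128) at its left end in the top panel. The pointer tip pokes out at (527,312), just short of the yellow tab at (545,330). Now working out q.

```bash
python3 - <<'E'
from ov import *
f0=[.5767,-.1176,.0128]
t7=lambda u,v:np.array([350+u/7-.5,172+v/7-.5]);s7=lambda u,v:np.array([208+u/7-.5,180+(v-266)/7-.5])
L,Rr=.006,-.058
# per-view biases from q=0
b={"top":np.array([t7(378,247),t7(597,238)])-proj("top",fur(f0,[bar(0,L),bar(0,Rr)])),
   "scene":np.array([s7(247,318),s7(43,403)])-proj("scene",fur(f0,[bar(0,L),bar(0,Rr)]))}
print({k:np.round(v,2).tolist() for k,v in b.items()})
for n,ms in{"top":[t7(372,128)],"scene":[s7(315,345),s7(104,437)]}.items():
    for i,m in enumerate(ms):
        r=least_squares(lambda q:proj(n,fur(f0,bar(q[0],[L,Rr][i])))[0]+b[n].mean(0)-m,[.45]);print(n,i,r.x,np.round(r.fun,2))
for q in(.4,.45,.5,.6,.62):print(q,"stick x expected",fur(f0,bar(q,-.043))[0][0]-.012)
for n,(x0,x1,y0,y1) in{"top":(364,378,176,192),"scene":(272,294,182,206)}.items():
    g=cv2.imread(f"pics/{n}3.png").astype(int)[y0:y1,x0:x1].sum(2)//3;print(n,"cols",x0);[print(y0+i,*["%4d"%v for v in r]) for i,r in enumerate(g)]
    for q in(.4,.45,.5,.55,.62):print(q,np.round(proj(n,fur(f0,[bar(q,.071,r) for r in(.045,.064)]))+b[n].mean(0),2).tolist())
E
```

```text
{'top': [[0.76, -0.01], [0.11, -0.73]], 'scene': [[-0.06, -0.04], [0.47, -0.2]]}
top 0 [0.39583672] [ 0.69 -0.03]
scene 0 [0.42653816] [-0.36  0.44]
scene 1 [0.43585108] [-0.46  0.49]
0.4 stick x expected 0.4751984234480334
0.45 stick x expected 0.4794473755599895
0.5 stick x expected 0.48369335363249766
0.6 stick x expected 0.4921339706833533
0.62 stick x expected 0.4938081358839175
top cols 364
176  154  153  102  162  163  152  148  148  147  148  146  147  147  150
177  154  157   81  151  167  155  150  147  145  145  144  146  146  153
178  154  161   72  124  168  153  147  145  143  143  144  147  150  154
179  155  162   71  110  175  156  146  144  143  142  143  146  152  153
180  154  152   70   97  179  160  147  145  143  143  145  148  152  128
181  124  135   66   85  183  168  151  149  148  145  147  151  151   96
182   83  127   75   92  179  170  160  153  151  149  150  151  154   94
183   78  115   78   98  153  152  141  133  141  150  153  155  152   93
184   77  102   64   91  116  111   97   94  120  146  155  155  128   85
185   76  100   58  106  111  124 
[... 2948 characters left out ...]
91   93   98  104  130  158  144  125
202   89   89   90   92   95  120  142  111   94   94   91   84   59   64   83   91   97   99  113  141  157  150
203   92   91   91   87   88  119  141  113   95   95   94   87   58   62   88   99  102  100  102  115  145  160
204   87   89   92   92   98  115  129  128  102   93   95   87   61   57   90  114  109  101  101  103  128  149
205   88   89   93   92  101  111  119  125  102   95  100   98   70   63   93  117  113  100  101   97  103  115
0.4 [[281.53, 195.74], [280.76, 187.77]]
0.45 [[282.18, 196.22], [281.69, 188.44]]
0.5 [[282.83, 196.74], [282.62, 189.18]]
0.55 [[283.48, 197.31], [283.57, 189.98]]
0.62 [[284.4, 198.19], [284.89, 191.23]]
```

Call:
{"name": "jog_arm", "arguments": {"dr": [[0,0,0],[0,0,0],[0,0,0],[0,0,0],[0,0,0],[0,0,0],[0,0,0],[0,0,0],[0,0,0],[0,0,0]], "translation": [[0.1,0,0],[0.1,0,0],[0.1,0,0],[0.1,0,0],[0.1,0,0],[0.1,0,0],[0.05,0,0],[0,0,0],[0,0,0],[0,0,0]], "jaw": [0.1,0.1,0.1,0.1,0.1,0.1,0.1,0.1,0.1,0.1]}}

```text
clock: 14.25
position: [0.4938, -0.162, 0.3325]
ee_rot: [1.0, 0.013, -0.0, 0.0]
ft_force: [-2.5, 0.1, -2.6]
grip_width: 0.207
grasp_force: 50.5
```

```bash
python3 - <<'E'
from ov import *
from workcell import manip,optics
o=manip.get_obs();p=np.array(o["position"]);print(np.round(p,4),np.round(o["ft_force"],2),o["clock"])
for n in C:cv2.imwrite(f"pics/{n}4.png",np.mean([optics.camera(n)["color"] for _ in range(6)],0)[:,:,::-1].round())
# panel: index region at 3 times + bar now
row=[]
for n,(x0,y0,w,h) in{"top":(360,174,24,28),"scene":(268,180,28,38)}.items():
    row.append(np.hstack([cv2.resize(cv2.imread(f"pics/{n}{i}.png")[y0:y0+h,x0:x0+w],(220,280),interpolation=cv2.INTER_CUBIC) for i in(0,3,4)]))
x0,y0,w,h=208,180,60,38
s=cv2.resize(cv2.imread("pics/scene4.png")[200-20:218,208:268],None,fx=2,fy=2)
cv2.imwrite("pics/cmp4.png",np.vstack(row))
n="scene";x0,y0=208,180
for nm,(x0,x1,y0,y1) in{"top":(364,378,176,198),"scene":(272,294,182,206)}.items():
    g=cv2.imread(f"pics/{nm}4.png").astype(int)[y0:y1,x0:x1].sum(2)//3;print(nm,"cols",x0);[print(y0+i,*["%4d"%v for v in r]) for i,r in enumerate(g)]
E
```

```text
[ 0.4938 -0.162   0.3325] [-2.54  0.06 -2.59] 14.25
top cols 364
176  155  154  102  164  164  153  149  149  149  148  150  151   94   72
177  156  158   82  152  169  155  151  148  146  147  149  149   91   73
178  154  162   72  125  169  155  148  146  144  145  147  124   83   75
179  156  163   72  112  175  156  147  145  143  145  146   92   72   76
180  155  154   70   97  180  161  148  146  145  146  149   90   72   77
181  125  136   67   84  185  168  153  150  149  149  152   92   74   77
182   85  128   76   92  179  171  161  155  153  154  153   94   73   76
183   78  116   79  100  155  152  141  135  143  155  129   84   75   76
184   76  102   65   91  116  113   98   96  123  149   96   74   75   77
185   79  100   59  106  111  125  131  132  130  151   95   74   76   77
186   78   90   57  104  111  132  133  139  153  163  100   75   76   77
187   76   70   51   74  113  161  101   89  151  152   91   68   66   67
188   61   55   62   76  123  206  124   76  124  118   79   67   67   68
189   42   54   78   84  106  208  135   83  110   91   74   73   74   74
[... 2761 characters left out ...]
59  124  108
201   90   90   90   92  106  136  153  114   93   94   97   95   86   65   75   93   97  104  132  157  146  129
202   90   90   92   92   95  122  144  110   92   93   96   95   86   57   58   79   97  100  115  140  156  151
203   90   90   91   89   89  119  141  115   96   94   94   95   87   56   52   76   98  101  102  118  146  161
204   90   89   91   92   98  116  130  129  105   94   97   99   94   62   58   85  102  101  100  103  125  150
205   90   91   92   93  100  113  119  125  104   94  104  111  106   73   67   94  103  102  101   98  104  115[ WARN:0@5.747] global loadsave.cpp:1063 imwrite_ Unsupported depth image for selected encoder is fallbacked to CV_8U.
```

View pics/cmp4.png

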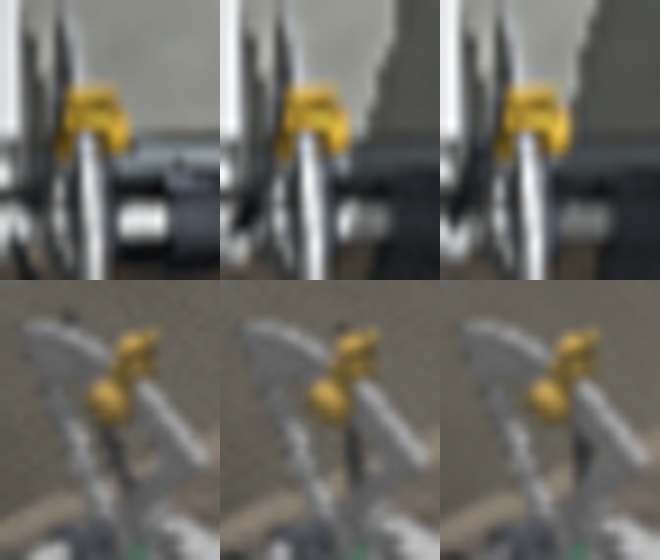

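The pointer tip was visible at q=0 (local 68,317) and q≈0.42 (local 120,325). It is now hidden exactly behind the yellow tab (local 137,345), so it is close to level. A joint fit should show what is left.

```bash
python3 - <<'E'
from ov import *
t7=lambda u,v:np.array([350+u/7-.5,172+v/7-.5]);s7=lambda u,v:np.array([208+u/7-.5,180+(v-266)/7-.5])
def res(p):
    f=p[:3];sh={"top":p[3:5],"scene":p[5:7]};q3,q4,qi,c=p[7:]
    e=[]
    def o(n,P,m,s):e.append((proj(n,fur(f,P))[0]+sh[n]-m)/s)
    for n,g,a,b in(("top",t7,(378,246),(597,239)),("scene",s7,(247,318),(43,403))):
        o(n,bar(0,.006),g(*a),.5);o(n,bar(0,-.058),g(*b),.5)
    o("scene",bar(q3,.006),s7(315,345),.5);o("scene",bar(q3,-.058),s7(104,437),.5);o("top",bar(q3,.006),t7(372,128),.6)
    o("scene",bar(0,.071,.064),[276.2,184.6],.6);o("scene",bar(q3,.071,.064),[282.9,186.0],.6)
    o("scene",bar(qi,.068,.075),[285.1,187.2],.5);o("top",bar(qi,.068,.075),[369.3,183.1],.5)
    for q,x in((q3,.4775),(q4,.4938)):e.append([(fur(f,bar(q,-.043))[0][0]-.012+c-x)/.0003])
    return np.r_[np.concatenate([np.ravel(i) for i in e]),np.array(p[3:7])/1.,c/.003]
r=least_squares(res,[.5767,-.1176,.0128,0,0,0,0,.42,.62,.62,0])
cov=np.linalg.inv(r.jac.T@r.jac);print(np.round(r.x,4));print(np.round(np.sqrt(np.diag(cov)),4)[7:]);print(np.round(r.fun,1))
J=np.zeros(11);J[8]=1;J[9]=-1;print("q4-qi",r.x[8]-r.x[9],np.sqrt(J@cov@J))
E
```

```text
[ 5.779e-01 -1.160e-01  2.850e-02 -1.057e-01  4.916e-01  7.558e-01
 -6.936e-01  4.077e-01  6.003e-01  6.331e-01 -2.000e-04]
[0.011  0.0122 0.015  0.0016]
[-1.5  0.2 -0.3  0.   2.  -0.7  1.4  0.1  0.3 -0.5  0.3 -0.4 -0.  -0.4
 -2.9 -0.1 -2.2  2.1 -0.1  0.2  1.9 -0.1  0.   0.  -0.1  0.5  0.8 -0.7
 -0.1]
q4-qi -0.032847352161755494 0.016666048966635545
```

```bash
python3 - <<'E'
from ov import *
t7=lambda u,v:np.array([350+u/7-.5,172+v/7-.5]);s7=lambda u,v:np.array([208+u/7-.5,180+(v-266)/7-.5])
def mk(tip,tabrow,ss):
  def res(p):
    f=p[:3];sh={"top":p[3:5],"scene":p[5:7]};q3,q4,qi,c,yp,yt=p[7:]
    e=[]
    def o(n,P,m,s):e.append((proj(n,fur(f,P))[0]+sh[n]-m)/s)
    for n,g,a,b in(("top",t7,(378,246),(597,239)),("scene",s7,(247,318),(43,403))):
        o(n,bar(0,.006),g(*a),.5);o(n,bar(0,-.058),g(*b),.5)
    o("scene",bar(q3,.006),s7(315,345),.5);o("scene",bar(q3,-.058),s7(104,437),.5);o("top",bar(q3,.006),t7(372,128),.6)
    if tip:o("scene",bar(0,.071+yp,.064),[276.2,184.6],.6);o("scene",bar(q3,.071+yp,.064),[282.9,186.0],.6)
    o("scene",bar(qi,.068+yt,.075),[285.1,187.2],.5);o("top",bar(qi,.068+yt,.075),[369.3,tabrow],.5)
    for q,x in((q3,.4775),(q4,.4938)):e.append([(fur(f,bar(q,-.043))[0][0]-.012+c-x)/.0003])
    return np.r_[np.concatenate([np.ravel(i) for i in e]),np.array(p[3:7])/ss,c/.003,yp/.003,yt/.0015]
  return res
for a in((1,183.1,1),(0,183.1,1),(1,182.8,1),(1,183.5,1),(1,183.1,.5),(0,183.1,2)):
    r=least_squares(mk(*a),[.5767,-.1176,.0128,0,0,0,0,.42,.62,.62,0,0,0]);x=r.x
    print(a,np.round(x,4)[[0,1,2,7,8,9,10,11,12]],"d",round(x[8]-x[9],4),"cost",round(r.cost,1))
E
```

```text
(1, 183.1, 1) [ 5.769e-01 -1.149e-01  3.400e-02  4.098e-01  6.025e-01  6.388e-01
  3.000e-04  4.600e-03  1.400e-03] d -0.0363 cost 5.2
(0, 183.1, 1) [ 0.5764 -0.114   0.0418  0.4156  0.6084  0.6514 -0.      0.      0.0012] d -0.0431 cost 2.0
(1, 182.8, 1) [ 5.769e-01 -1.149e-01  3.340e-02  4.101e-01  6.027e-01  6.428e-01
  3.000e-04  4.600e-03  1.300e-03] d -0.0401 cost 5.3
(1, 183.5, 1) [ 5.769e-01 -1.148e-01  3.470e-02  4.095e-01  6.022e-01  6.333e-01
  3.000e-04  4.700e-03  1.400e-03] d -0.0311 cost 5.3
(1, 183.1, 0.5) [ 5.769e-01 -1.148e-01  3.410e-02  4.100e-01  6.027e-01  6.390e-01
  3.000e-04  4.700e-03  1.300e-03] d -0.0363 cost 5.5
(0, 183.1, 2) [ 0.5763 -0.1139  0.0418  0.4156  0.6084  0.6514  0.      0.      0.0012] d -0.043 cost 2.0
```

The fitted yaw depends on how much the bar ends are trusted, so I'll pin it down with sub-pixel lines of the pin rod and crossbar in the first top view.

```bash
cat > lines.py <<'E'
from ov import *
g=cv2.imread("pics/top0.png").astype(float).mean(2)
def cent(img,cols,r0,r1,thr=120):
    out=[]
    for c in cols:
        w=np.clip(img[r0:r1+1,c]-thr,0,None)
        if w.sum()>60:out.append((c,(w*np.arange(r0,r1+1)).sum()/w.sum()))
    return np.array(out)
E
python3 - <<'E'
from lines import *
for nm,cols,r0,r1 in(("pin",list(range(374,377))+list(range(386,404))+list(range(426,434)),191,197),("bar",range(406,433),203,209)):
    p=cent(g,cols,r0,r1);k=np.polyfit(p[:,0],p[:,1],1);d=p[:,1]-np.polyval(k,p[:,0]);print(nm,len(p),"slope",k[0],"row@405,430",np.polyval(k,[405,430]),"rms",d.std())
    for yaw in(0,.0128,.034):
        P=[[-.087,.05,.126],[-.087,-.09,.126]] if nm=="pin" else [bar(0,.006),bar(0,-.058)]
        u=proj("top",fur([.5767,-.116,yaw],P));print(yaw,(u[1]-u[0])[1]/(u[1]-u[0])[0],np.interp([405,430],u[:,0],u[:,1]))
for c in(400,428):print(c,g[188:200,c].round())
print(g[200:212,420].round())
E
```

```text
pin 29 slope -0.05331945364124507 row@405,430 [193.86772827 192.53474193] rms 0.07324335773068283
0 -0.004538970736120997 [194.15586735 194.04239308]
0.0128 -0.01725478373481951 [194.03583014 193.60446054]
0.034 -0.03834947067124633 [193.85078656 192.89204979]
bar 27 slope -0.04721507929085009 row@405,430 [206.75752801 205.57715103] rms 0.06094951238037704
0 -0.004819534198148732 [206.75198706 206.6314987 ]
0.0128 -0.01758616433299549 [206.74614395 206.30648985]
0.034 -0.038767274418079506 [206.75853174 205.78934988]
400 [137.  98.  56.  45.  68. 148. 198. 173.  92.  35.  22.  17.]
428 [ 53.  45.  57. 132. 189. 185. 140. 114. 117. 118. 119. 124.]
[124. 127. 124. 103. 126. 179. 203. 184. 131. 111. 130. 123.]
```

```bash
python3 - <<'E'
from ov import *
t7=lambda u,v:np.array([350+u/7-.5,172+v/7-.5]);s7=lambda u,v:np.array([208+u/7-.5,180+(v-266)/7-.5])
def mk(tip,useTopBar,cs=.003):
  def res(p):
    f=p[:3];sh={"top":p[3:5],"scene":p[5:7]};q3,q4,qi,c,yp,yt=p[7:]
    e=[]
    def o(n,P,m,s):e.append((proj(n,fur(f,P))[0]+sh[n]-m)/s)
    def line(P,rows):
        u=proj("top",fur(f,P))+sh["top"];k=np.polyfit(u[:,0],u[:,1],1);e.append((np.polyval(k,[405,430])-rows)/.15)
    line([[-.087,.05,.126],[-.087,-.09,.126]],[193.87,192.53]);line([bar(0,.006),bar(0,-.058)],[206.76,205.58])
    e.append([(proj("top",fur(f,bar(0,y)))[0][0]+sh["top"][0]-t7(x,0)[0])/.5 for y,x in((.006,376),(-.058,598))])
    o("scene",bar(0,.006),s7(247,318),.5);o("scene",bar(0,-.058),s7(43,403),.5)
    o("scene",bar(q3,.006),s7(315,345),.5);o("scene",bar(q3,-.058),s7(104,437),.5)
    if useTopBar:o("top",bar(q3,.006),t7(372,128),.6)
    if tip:o("scene",bar(0,.071+yp,.064),[276.2,184.6],.6);o("scene",bar(q3,.071+yp,.064),[282.9,186.0],.6)
    o("scene",bar(qi,.068+yt,.075),[285.1,187.2],.5);o("top",bar(qi,.068+yt,.075),[369.3,183.1],.5)
    for q,x in((q3,.4775),(q4,.4938)):e.append([(fur(f,bar(q,-.043))[0][0]-.012+c-x)/.0003])
    return np.r_[np.concatenate([np.ravel(i) for i in e]),np.array(p[3:7])/1,c/cs,yp/.003,yt/.0015]
  return res
for a in((1,1),(0,1),(1,0),(0,0),(1,1,.02)):
    r=least_squares(mk(*a),[.5767,-.1176,.0128,0,0,0,0,.42,.62,.62,0,0,0]);x=r.x
    print(a,np.round(x,4),"d",round(x[8]-x[9],4),"cost",round(r.cost,1))
print(np.round(r.fun,1))
f=x[:3]
for n,cols in(("top",(405,410)),):
    for i in(3,4):
        g=cv2.imread(f"pics/{n}{i}.png").astype(float).mean(2)
        for c in(406,411,416):print(i,c,g[178:196,c].round().astype(int))
for q in(.4,.42,.6,.62):u=proj("top",fur(f,[bar(q,.006),bar(q,-.058)]))+x[3:5];print(q,np.interp([406,411,416],u[:,0],u[:,1]))
E
```

```text
(1, 1) [ 5.768e-01 -1.140e-01  4.290e-02  2.197e-01  7.070e-02  3.097e-01
 -1.787e-01  4.090e-01  6.017e-01  6.473e-01  1.000e-04  4.900e-03
  1.100e-03] d -0.0455 cost 5.3
(0, 1) [ 5.766e-01 -1.136e-01  4.550e-02  2.533e-01  3.250e-02  1.464e-01
 -2.697e-01  4.137e-01  6.064e-01  6.535e-01 -2.000e-04  0.000e+00
  1.100e-03] d -0.0471 cost 1.6
(1, 0) [ 5.767e-01 -1.140e-01  4.270e-02  2.135e-01  3.290e-02  3.043e-01
 -1.862e-01  4.118e-01  6.045e-01  6.474e-01 -1.000e-04  4.900e-03
  1.100e-03] d -0.0429 cost 5.3
(0, 0) [ 5.764e-01 -1.137e-01  4.490e-02  2.370e-01 -5.650e-02  1.338e-01
 -2.869e-01  4.203e-01  6.131e-01  6.540e-01 -6.000e-04  0.000e+00
  1.100e-03] d -0.0409 cost 1.4
(1, 1, 0.02) [ 5.768e-01 -1.140e-01  4.290e-02  2.212e-01  6.070e-02  3.138e-01
 -1.730e-01  4.089e-01  6.016e-01  6.472e-01  1.000e-04  4.900e-03
  1.100e-03] d -0.0456 cost 5.3
[-0.6  0.5  0.1 -0.  -0.4 -0.1  0.7 -0.3  0.6  1.  -0.5 -0.3  0.   0.3
 -0.  -0.2 -1.1 -1.5 -0.2  0.5  0.1  0.2  0.5  0.1 -0.  -0.   0.2  0.1
  0.3 -0.2  0.   1.6  0.7]
3 406 [ 77  79  78  79  79  80  80  72  69  77  93 109 108  96  68  43  47  43]
3 411 [ 80  78  81  81  81  81  79  67  61  81  98 107 107  89  67  58  52  43]
3 416 [ 79  77  79  79  80  81  79  64  61  82 100 108 101  79  81 102  98 112]
4 406 [ 79  78  91 107 108  97  80  68  69  75  68  54  41  39  44  46  45  40]
4 411 [ 81  87  99 107 104  91  74  61  54  58  63  68  70  70  67  58  48  40]
4 416 [ 77  85 102 109 101  82  68  68  71  72  60  43  40  51  85 106  98 106]
0.4 [189.8844788 189.6490407 189.4136026]
0.42 [189.03389446 188.79860579 188.56331711]
0.6 [181.54449928 181.31053204 181.0765648 ]
0.62 [180.7387512  180.50492703 180.27110285]
```

The fit is now consistent (small residuals, yaw 0.043): current q ≈ 0.603 and index ≈ 0.647. Nudging about 3.6 mm further.

Call:
{"name": "jog_arm", "arguments": {"dr": [[0,0,0],[0,0,0],[0,0,0],[0,0,0],[0,0,0],[0,0,0],[0,0,0]], "translation": [[0.05,0,0],[0.05,0,0],[0.045,0,0],[0,0,0],[0,0,0],[0,0,0],[0,0,0]], "jaw": [0.1,0.1,0.1,0.1,0.1,0.1,0.1]}}

```text
clock: 15.55
position: [0.4975, -0.1618, 0.3326]
ee_rot: [1.0, 0.013, 0.0, 0.0]
ft_force: [-2.6, -0.3, -1.6]
grip_width: 0.205
grasp_force: 50.5
```

```bash
python3 - <<'E'
from ov import *
from workcell import manip,optics
o=manip.get_obs();p=np.array(o["position"]);print(np.round(p,4),np.round(o["ft_force"],2),o["clock"],o["grasp_force"])
for n in C:cv2.imwrite(f"pics/{n}5.png",np.mean([optics.camera(n)["color"] for _ in range(4)],0)[:,:,::-1].round().astype(np.uint8))
f=[.5767,-.1139,.0435];sh=[.22,.03]
u0=None
for i in(4,5):
    g=cv2.imread(f"pics/top{i}.png").astype(float).mean(2);es=[]
    for c in range(405,420):
        w=np.clip(g[176:187,c]-84,0,None);m=(w*np.arange(176,187)).sum()/w.sum()
        def row(q):u=proj("top",fur(f,[bar(q[0],.006),bar(q[0],-.058)]))+sh;return np.interp(c,u[:,0],u[:,1])-m
        es.append(least_squares(row,[.6]).x[0])
    print(i,"q",np.median(es),np.std(es))
x,y,w,h=205,175,95,65
S5=cv2.resize(cv2.imread("pics/scene5.png")[y:y+h,x:x+w],None,fx=8,fy=8,interpolation=cv2.INTER_CUBIC)
cv2.imwrite("pics/fin.png",S5)
E
```

```text
[ 0.4975 -0.1618  0.3326] [-2.64 -0.29 -1.63] 15.55 50.46928346157074
4 q 0.6006435142624529 0.003146786458105914
5 q 0.6427688537251675 0.0025883459193547626
```

View pics/fin.png

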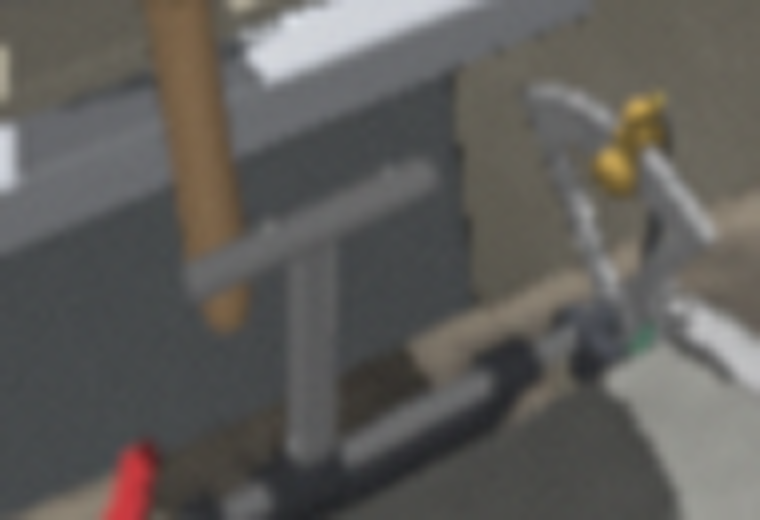

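The stick holds the crossbar at (215,270). The dark pointer tip shows at (667,130), just beside the tab at (645,115). That is where the model puts a pointer lying on the plate's outer face when level. Measured q is 0.643 against an index of about 0.647, so I'm handing in.

```bash
python3 -c "
from workcell import manip
print(manip.hand_in())"
```

```text
the job is handed in; nothing more can be done
None
```

The job is handed in: the stick was drawn and dipped in the tin, and it is now holding the flap open at about 0.643 rad, against my estimate of about 0.647 (±0.015) rad for the index, after 15.6 s of the 51 s.

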